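Set the creasing iron's heat with the edge dial

TASK

Set the heat of the creasing iron on the grey control unit: with one fingertip of the shut gripper, roll the black thumbwheel that peeps through the slot in its top until the sliding pointer points straight at the tip of the arrow-shaped brass tab (not the round one). Roll gently, in several short strokes if need be: the wheel's soft hub is spoiled by more than 12 N, while about 4 to 8 N is enough to turn it. Once the pointer is set, and not before, press the round set button fully down for a moment and let go, leaving the pointer where you set it and the things lying about undisturbed.

Things in the scene. Friction and masses are not known exactly. Their poses are not given: they have to be found in the camera images.
- unit: grey control unit, a fixed low box 170 (x) by 260 (y) by 60 mm tall, fixed to the table. Origin at the centre of its underside, z up; its flat top panel is at z = 60 mm. In its frame the thumbwheel's slot is centred at x -35, y +30 mm, the set button at x -35, y -85 mm, the pointer's groove runs along y at x +30 mm. A wax puck and a bobbin lie loose on the +x corners of its top
- dial: the thumbwheel in its steel-rimmed slot, 18 (x) by 46 mm (y); origin at the slot's centre, level with the top panel, axes as the unit. Black ribbed wheel, 50 mm in diameter, 14 wide, axle along x: its rim is rolled along y by a fingertip that presses on the crown and moves along y. The crown stands 5.5 to 13.5 mm proud of the panel, different each start and not reported: find it by touch
- slot_end (a point): +y end of the slot, level with the panel, 23 mm from its centre. The wheel's hub is rubber-bushed: the rim gives way at 5 N per mm, at most 5 mm, and comes back. The wheel takes about 2 N along the rim to turn and stays where it is left. Rolling the crown toward this end (+y) moves the pointer toward +y by 0.64 mm per mm of rim, and back likewise; the pointer can go 46 mm either side of the slot's centre
- pointer_tip (a point): tip of the white sliding pointer, a bar 30 mm long, 7 wide and 6 tall that stands on the panel behind the slot (unit x +45 mm) and points to +x; moves along the unit's y only, driven by the wheel. Point at its upper edge, 67 mm above the table. Do not push it directly
- arrow_tip (a point): tip of the arrow-shaped brass tab (31 mm long, head 20 wide, 8 tall) that is fixed on the rail at the back of the panel and points to -x at the pointer's path, 4 mm beyond the pointer's tip. Axes as the unit; point at the tab's upper edge. It is on either side of the pointer's start; a round brass tab of 15 mm stands on the other side and means nothing here
- set_button_top (a point): centre of the top of the round grey set button, 26 mm in diameter, in a steel collar on the panel; pressed straight down
- set_button (a joint): how far the set button is pressed: 0 up, 0.006 m fully down. Its spring takes 5 N fully down and brings it back up
- awl: brass awl lying on the mat, 155 mm long, 29 mm at its thickest; a bystander
- ruler: steel ruler lying beside the unit, 150 by 25 by 3 mm; a bystander
- dye_jar: amber jar with black cap, 52 mm in diameter, 65 tall; a bystander
- mallet: wooden mallet lying on the mat, handle 190 mm toward its -x, head 60 by 100 by 64 mm tall; a bystander
- pricking_iron: four-toothed steel pricking iron lying on the mat, 118 mm long, 12 tall; a bystander
- wax: wax puck, 34 mm in diameter and 14 tall, on the unit's top near its +x, -y corner; a bystander
- bobbin: empty wooden bobbin standing on the unit's top near its +x, +y corner, 28 mm in diameter, 26 tall; a bystander
- pointer: the white sliding pointer itself; origin under its tip, 61 mm above the table, same axes as the unit (see pointer_tip)

How it is judged:
By the outcome, as a careful person would: the job done as asked, in the order asked, and still so for the second after the job is handed in, with the robot touching nothing.
It also fails if it takes over 58 s, if anything falls off the work surface, if the arm or the gripper's body presses on something with over 40 N, if the wrist force passes 120 N, or if a joint passes its speed limit or range.

ROBOT

A 6-joint arm with a two-finger parallel gripper is mounted at the origin on the work surface. World frame = base frame: x ahead of the robot, y to its left, z up, the work surface at z = 0. Lengths are in m, angles in degrees, forces in N, time in s.
With the tool pointing down it reaches from about 0.3 to 0.75 m from the base axis. Payload 8.5 kg.
Tool frame: the origin (TCP) lies where the fingers leave the gripper's body, on its centre line; the fingertips stand 73 mm ahead of it and the grasp point (between the pads) lies 54 mm ahead of it; z points along the fingers, x is the direction in which the jaws open and shut, and the axes are right-handed (so a half turn about z gives the same grasp; the last joint's range is limited). The gripper opens to 85 mm and grips with 20 to 120 N. Pads are 22 mm wide; open, the fingers measure 114 mm over their backs; the gripper's body (76 mm by 85 mm) begins 54 mm behind the grasp point. The pads swing forward as they close: fully open they stand 13 mm farther back than shut.
Start: joints at [-12.336, 21.807, 74.336, -0, 83.858, -12.336], TCP at [0.55, 0, 0.304] pointing down, gripper open.
Joint ranges: [-178.18, 178.18], [-50.72, 133.34], [12.68, 142.11], [-81.47, 261.47], [9.98, 163.14], [-165.26, 165.26]. Speed limits (degrees/s): [136.94, 136.94, 180, 180, 180, 180].

INTERFACE

Orientations are given as a 3x3 rotation matrix whose columns are the frame's x, y, z axes.
In Python, from station import telemetry, optics, manip gives the robot as it stands. The module is installed in compiled form; this text tells all that it offers.
- The arm moves only by the tool jog_arm, never from a script. Its argument "moves" is a list of rows, each an object of numbers: "jaw": the gripper command: -1 is fully open, 1 is shut, values between are in proportion; "dx", "dy", "dz": the shift along the tool's x, y, z scaled (see below); "rx", "ry", "rz": the turn, a rotation vector about the tool's x, y, z scaled (see below). A call has 1 to 20 rows; each row shifts and turns the commanded pose from where the row before left it, along the tool's axes as they then stand; what a row does not reach is not made up. The controller multiplies each number of a shift by 0.2 m and each number of a turn by 90 degrees. A row lasts 1/8 s, in which the tool goes at most 62.5 mm and 10.7 degrees, less where a joint would pass 70% of its speed; a pose out of reach is approached as far as the arm can. A call with a number of a shift or a turn outside -1 to 1 is refused whole. A call with a gripper value outside its range is refused whole. The fingers move at their own pace and stop on an object; "squeeze" is the grip in N (left out, the last holds). Time passes only in rows, so rows that do not move let the fingers close. It gives the time, the measured TCP pose, the force and the opening at its end, in the units of the state.
- telemetry.observe(): the state, without advancing time (a new reading comes with each control period).
- optics.grab_frame(name): name is "scene" or "side" or "wrist"; returns a dict with "pixels" (420x560x3 uint8, red, green, blue), "fx", "fy", "cx", "cy" (pixels), "xyz" and "orientation" of the camera in the world; the wrist camera has in their place "mount" (4x4, takes a point from camera to tool coordinates, whose origin is the TCP and whose axes are the tool frame's). Camera axes: x right, y up, looking along -z (the intrinsics and any distortion apply to the point x, -y, -z); pixel columns grow to the right and rows downward; lengths in m; the calibration is good to about 2 mm. A picture is of the moment at which its call begins: read the wrist's pose just before it. There is no depth.
- manip.sign_off(): hands the job in, once; it reports no verdict.
The state is a dict: "t": time; "joint_pos": joint angles; "dq": joint speeds; "joint_torque": joint torques, N m; "tool_pos": TCP position; "eef_rot": TCP orientation; "wrist_force": force on the tool from outside, world axes, zero at the start; "wrist_torque": the same for the moment, N m; "width": opening from 0.0 (shut) to 1.0 (fully open).
Only numpy, scipy, OpenCV 4.12 (cv2) and the standard library are available. Lean on these libraries where they do the work, as an engineer would, in place of code of your own. Each camera call takes 0.05 s, during which the arm holds its last target.

## Working session

There is one attempt and no reset: what is moved stays moved. The work goes in short steps, Python scripts to look and compute and a tool call to move; the robot and the scene stay as the last step left them, time stands still between calls to the robot, and variables do not carry over. Pictures are saved under pics/ and viewed, and the job is handed in when it is done.

Besides the shell and the picture viewer there is one more tool, called after ">>>" by a JSON object that holds its "api" and its "payload", one argument or row to a line. jog_arm: Moves the arm, as the interface text tells. Its arguments: {"type":"object","properties":{"moves":{"type":"array"},"squeeze":{"type":"number"}},"required":["moves"]}

```bash
mkdir -p pics; ls; python3 - <<'E'
from station import telemetry, optics
import cv2,pickle
s=telemetry.observe(); print(s)
for n in ["scene","side","wrist"]:
    f=optics.grab_frame(n); pickle.dump(f,open(f'pics/{n}0.pkl','wb'))
    cv2.imwrite(f'pics/{n}0.png',f['pixels'][:,:,::-1]); print({k:v for k,v in f.items() if k!='pixels'})
E
```

```text
pics
{'t': 0.0, 'joint_pos': array([-1.23367308e+01,  2.18429886e+01,  7.43857764e+01, -1.79228318e-03,
        8.38577548e+01, -1.23348645e+01]), 'dq': array([-0.02112204, -0.02056231, -0.00945037, -0.05228251,  0.03584204,
       -0.07823767]), 'joint_torque': array([-1.00240642e-03, -4.48466885e+01, -2.31285810e+01, -2.87182611e-04,
        4.73836102e-03,  1.77242771e-05]), 'tool_pos': array([5.49811230e-01, 2.39490907e-05, 3.03286945e-01]), 'eef_rot': array([[ 9.99998902e-01, -2.94183557e-05, -1.48183150e-03],
       [-2.89853211e-05, -9.99999957e-01,  2.92249962e-04],
       [-1.48184003e-03, -2.92206690e-04, -9.99998859e-01]]), 'wrist_force': array([-0.86981206, -0.79203228,  0.4582271 ]), 'wrist_torque': array([0.0354499 , 0.00477899, 0.01365788]), 'width': 0.9960819630374331}
{'fx': 516.0793716327364, 'fy': 516.0793716327364, 'cx': 282.8924167680085, 'cy': 205.22088360712047, 'xyz': array([ 1.07121246, -0.42180216,  1.03621253]), 'orientation': array([[ 0.61556764, -0.64814691,  0.44831024],
       [ 0.78800955,  0.4983936 , -0.36144814],
       [ 0.01083654,  0.57576853,  0.81754093]])}
{'fx': 455.2725069745389, 'fy': 455.2725069745389, 'cx': 275.6957345814242, 'cy': 212.441876014735, 'xyz': array([ 0.07738788, -0.95099825,  0.71148128]), 'orientation': array([[ 0.89516921,  0.22741642, -0.38334562],
       [-0.44572552,  0.45851498, -0.76882559],
       [ 0.00092615,  0.85909591,  0.51181379]])}
{'fx': 320.7194051280666, 'fy': 320.7194051280666, 'cx': 281.3287535740475, 'cy': 212.46145829940258, 'mount': array([[ 9.99999190e-01,  7.10337760e-04,  1.05574089e-03,
        -4.90094915e-04],
       [ 9.81496787e-04, -9.58621329e-01, -2.84682603e-01,
        -7.21087787e-02],
       [ 8.09834930e-04,  2.84683409e-01, -9.58621250e-01,
        -7.04426776e-02],
       [ 0.00000000e+00,  0.00000000e+00,  0.00000000e+00,
         1.00000000e+00]])}
```

View pics/scene0.png

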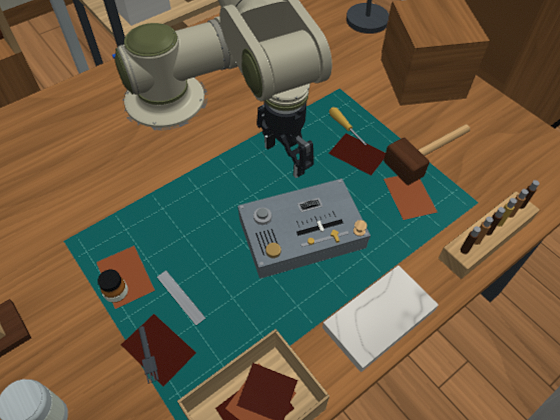

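View pics/side0.png

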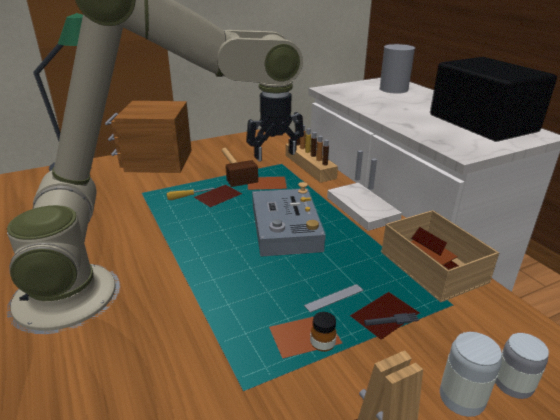

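View pics/wrist0.png

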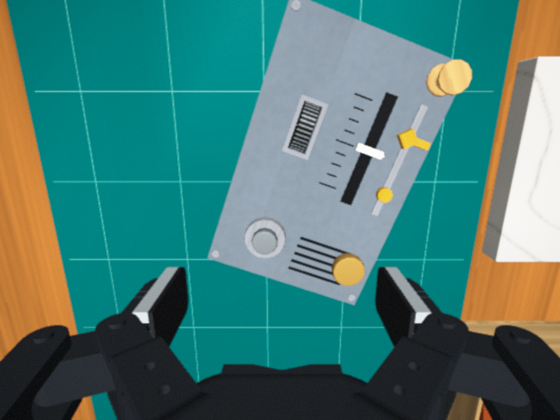

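The wrist view shows the unit yawed about -19°: wheel near (304,127), button (265,240), pointer (370,152), arrow tab (408,138) on the +y side, round tab (385,195). I'll enlarge it next.

```bash
python3 - <<'E'
import cv2
im=cv2.imread('pics/wrist0.png')
cv2.imwrite('pics/w0a.png',cv2.resize(im[60:220,270:450],None,fx=4.4,fy=3.7,interpolation=cv2.INTER_CUBIC)[:600,:800])
c=im[0:310,200:480]; cv2.imwrite('pics/w0b.png',cv2.resize(c,None,fx=1.9,fy=1.9,interpolation=cv2.INTER_CUBIC))
E
```

```text
(no output)
```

View pics/w0a.png

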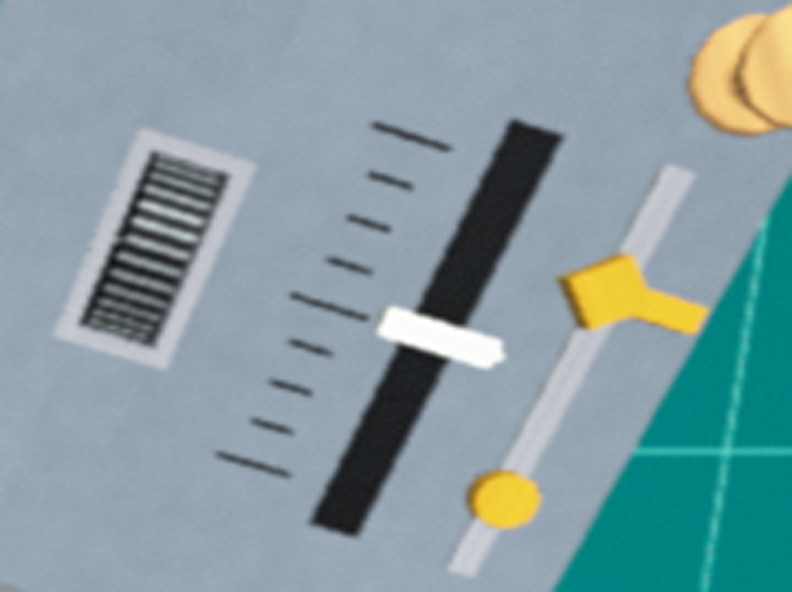

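View pics/w0b.png

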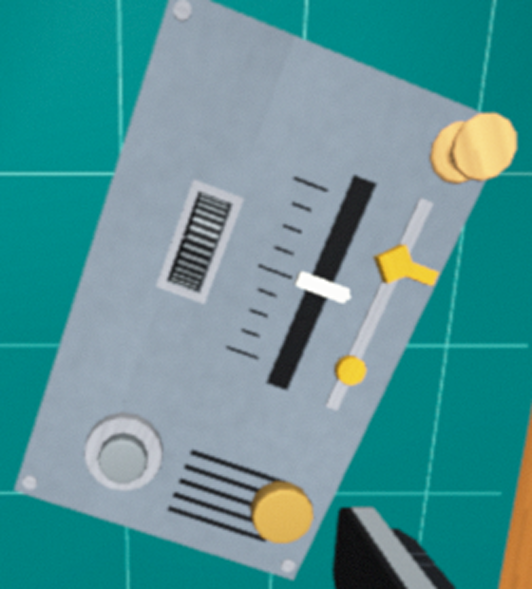

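```bash
cat > h.py <<'E'
import numpy as np
def wcam(f,p,R):
    M=np.array(f['mount']); T=np.eye(4);T[:3,:3]=R;T[:3,3]=p
    return T@M
def scam(f):
    T=np.eye(4);T[:3,:3]=f['orientation'];T[:3,3]=f['xyz'];return T
def proj(f,T,P):
    P=np.atleast_2d(P); c=(P-T[:3,3])@T[:3,:3]
    return np.c_[f['cx']+f['fx']*c[:,0]/-c[:,2], f['cy']+f['fy']*-c[:,1]/-c[:,2]]
def ray(f,T,uv,z):
    d=T[:3,:3]@np.array([(uv[0]-f['cx'])/f['fx'],-(uv[1]-f['cy'])/f['fy'],-1.]);o=T[:3,3]
    return o+d*(z-o[2])/d[2]
def U(v,P):
    P=np.atleast_2d(P);c,s=np.cos(v[2]),np.sin(v[2])
    return np.c_[v[0]+c*P[:,0]-s*P[:,1],v[1]+s*P[:,0]+c*P[:,1],P[:,2]]
def Ui(v,p):
    c,s=np.cos(v[2]),np.sin(v[2]);d=np.array(p[:2])-np.array(v[:2])
    return np.array([c*d[0]+s*d[1],-s*d[0]+c*d[1]])
E
python3 - <<'E'
import pickle,numpy as np
from h import *
from scipy.optimize import least_squares
f=pickle.load(open('pics/wrist0.pkl','rb'))
R=np.array([[9.99998902e-01,-2.94183557e-05,-1.48183150e-03],[-2.89853211e-05,-9.99999957e-01,2.92249962e-04],[-1.48184003e-03,-2.92206690e-04,-9.99998859e-01]])
p=np.array([5.49811230e-01,2.39490907e-05,3.03286945e-01]);T=wcam(f,p,R)
obj=np.array([[-35,30],[-35,-85],[-85,-130],[85,-130]])/1e3
px=np.array([[305.2,127.3],[264.7,237.9],[207.4,257.9],[355.3,304.2]])
def r(v): return (proj(f,T,U(v,np.c_[obj,np.full(4,v[3])]))-px).ravel()
s=least_squares(r,[.57,.08,-.3,.06]);print(s.x,s.fun)
s2=least_squares(lambda v:r([*v,.06]),[.57,.08,-.3]);print(s2.x,s2.fun);v=s2.x
for n,z,q in [('pt',.067,(505,352)),('arrow',.068,(560,280)),('grooveT',.06,(538,127)),('grooveB',.06,(335,527)),('round',.068,(505,499))]:
    uv=(270+q[0]/4.4,60+q[1]/3.7);print(n,uv,Ui(v,ray(f,T,uv,z))*1e3)
np.save('v.npy',v)
E
```

```text
[ 0.59354415  0.02280434 -0.33914259  0.06156609] [-0.69641482  0.3805345   0.89074858 -2.14357415  0.02026973  0.67354718
 -0.15273455  1.13951312]
[ 0.59354285  0.02231904 -0.33905734] [-0.82228535  0.86155983  0.97622296 -2.23401304  0.38538006  0.48016622
 -0.47688953  0.72912116]
pt (384.77272727272725, 155.13513513513513) [44.94521159 32.15055057]
arrow (397.27272727272725, 135.67567567567568) [48.06338763 52.32284407]
grooveT (392.27272727272725, 94.32432432432432) [30.6458869 84.9853803]
grooveB (346.1363636363636, 202.43243243243242) [ 30.28950033 -24.02621666]
round (384.77272727272725, 194.86486486486487) [60.69719818 -2.97857796]
```

```bash
python3 - <<'E'
import numpy as np
from h import *
v=np.load('v.npy')
for n,q in [('wheel',(-42,24)),('btn',(-35,-85))]:
    w=U(v,[[q[0]/1e3,q[1]/1e3,0]])[0]; print(n,w)
t=Ui(v,[.5498,0]); print(t*1e3, np.degrees(v[2]))
E
```

```text
wheel [0.56191633 0.05892181 0.        ]
btn [ 0.5322646  -0.04620085  0.        ]
[-33.82923575 -35.59718279] -19.426554757157398
```

>>> {"api": "jog_arm", "payload": {
  "moves": [
    {"jaw": 1,"rz": 0.108,"dz": 0.2},
    {"jaw": 1,"rz": 0.108,"dz": 0.2},
    {"jaw": 1},
    {"jaw": 1},
    {"jaw": 1},
    {"jaw": 1}
  ],
  "squeeze": 40
}}

```text
$.moves[0]: bad value
```

>>> {"api": "jog_arm", "payload": {
  "moves": [
    {"jaw": 1,"dx": 0,"dy": 0,"dz": 0.2,"rx": 0,"ry": 0,"rz": 0.108},
    {"jaw": 1,"dx": 0,"dy": 0,"dz": 0.2,"rx": 0,"ry": 0,"rz": 0.108},
    {"jaw": 1,"dx": 0,"dy": 0,"dz": 0,"rx": 0,"ry": 0,"rz": 0},
    {"jaw": 1,"dx": 0,"dy": 0,"dz": 0,"rx": 0,"ry": 0,"rz": 0},
    {"jaw": 1,"dx": 0,"dy": 0,"dz": 0,"rx": 0,"ry": 0,"rz": 0}
  ],
  "squeeze": 40
}}

```text
t: 0.78
tool_pos: [0.5505, -0.0001, 0.2256]
eef_rot: [[0.944, -0.331, 0.003], [-0.331, -0.944, -0.001], [0.003, -0.0, -1.0]]
wrist_force: [0.2, 1.0, 0.6]
width: 0.001
```

>>> {"api": "jog_arm", "payload": {
  "moves": [
    {"jaw": 1,"dx": -0.022,"dy": -0.15,"dz": 0.15,"rx": 0,"ry": 0,"rz": 0},
    {"jaw": 1,"dx": -0.022,"dy": -0.148,"dz": 0.15,"rx": 0,"ry": 0,"rz": 0},
    {"jaw": 1,"dx": 0,"dy": 0,"dz": 0,"rx": 0,"ry": 0,"rz": 0},
    {"jaw": 1,"dx": 0,"dy": 0,"dz": 0,"rx": 0,"ry": 0,"rz": 0}
  ]
}}

```text
t: 1.27
tool_pos: [0.5621, 0.0587, 0.1653]
eef_rot: [[0.943, -0.332, 0.002], [-0.332, -0.943, -0.001], [0.002, -0.0, -1.0]]
wrist_force: [-0.1, -0.4, -0.3]
width: 0.0
```

```bash
cat > look.py <<'E'
import sys,pickle,cv2
from station import telemetry, optics
from h import *
s=telemetry.observe();n=sys.argv[1]
f=optics.grab_frame('wrist');pickle.dump((f,s),open(f'pics/{n}.pkl','wb'))
cv2.imwrite(f'pics/{n}.png',f['pixels'][:,:,::-1])
v=np.load('v.npy');print(s['t'],s['tool_pos'],Ui(v,s['tool_pos'])*1e3,s['wrist_force'],s['wrist_torque'])
E
python3 look.py w1
```

```text
1.275 [0.56205997 0.05867896 0.16528135] [-41.78376596  23.81874274] [-0.14014974 -0.35328103 -0.2905705 ] [-0.01729977  0.01799126  0.02820192]
```

View pics/w1.png

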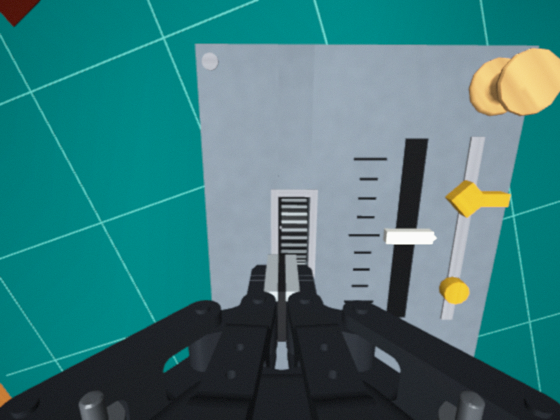

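```bash
python3 - <<'E'
import cv2
im=cv2.imread('pics/w1.png')
cv2.imwrite('pics/w1a.png',cv2.resize(im[160:320,360:540],None,fx=4,fy=3.75,interpolation=cv2.INTER_CUBIC))
cv2.imwrite('pics/w1b.png',cv2.resize(im[180:350,230:340],None,fx=3.5,fy=3.5,interpolation=cv2.INTER_CUBIC))
E
```

```text
(no output)
```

View pics/w1a.png

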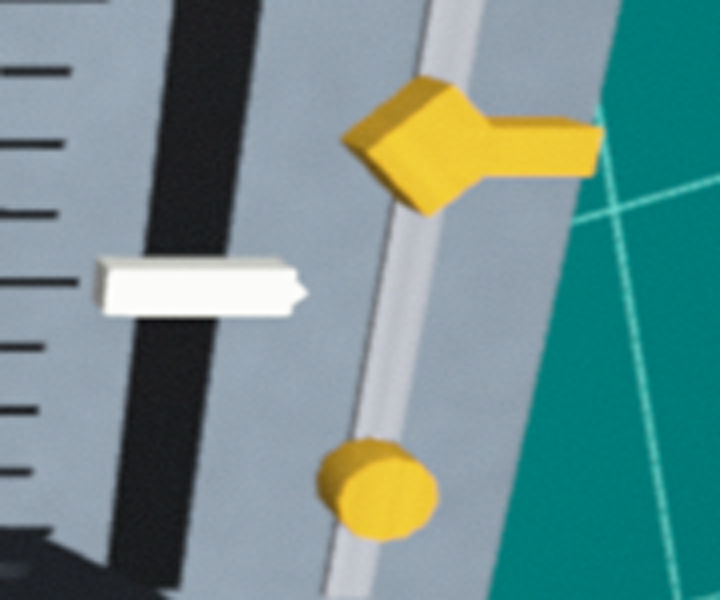

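View pics/w1b.png

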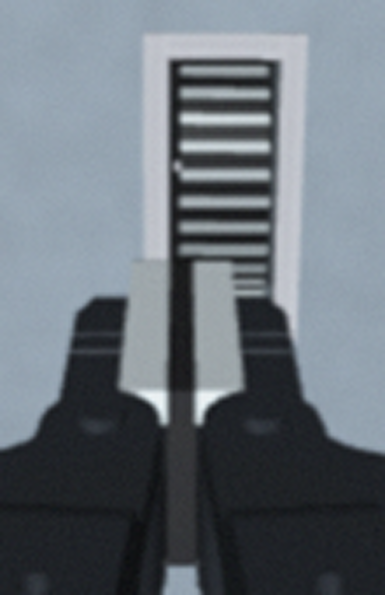

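```bash
cat > m.py <<'E'
import sys,pickle
from h import *
v=np.load('v.npy')
def meas(n,uv,z):
    f,s=pickle.load(open(f'pics/{n}.pkl','rb'));T=wcam(f,s['tool_pos'],s['eef_rot']);return Ui(v,ray(f,T,uv,z))*1e3
E
python3 - <<'E'
from m import *
print(meas('w1',(436.75,237.9),.067),meas('w1',(451.25,200),.068),meas('w1',(445.7,196.8),.060))
print('slot',meas('w1',(230+145/3.5,180+35/3.5),.06),meas('w1',(230+307/3.5,180+35/3.5),.06))
print('screw/corner',meas('w1',(196,44),.06))
print('marks',meas('w1',(360,235),.06), meas('w1',(370,158.5),.06))
E
```

```text
[45.33645511 30.65429429] [49.6417956 52.8910188] [50.61400794 52.70934705]
slot [-47.60852055  56.70145197] [-21.68653456  56.6819505 ]
screw/corner [-84.21152231 130.48279562]
marks [ 3.86809549 29.80602261] [ 6.2353792 74.1924956]
```

>>> {"api": "jog_arm", "payload": {
  "moves": [
    {"jaw": 1,"dx": -0.005,"dy": 0,"dz": 0.08,"rx": 0,"ry": 0,"rz": 0},
    {"jaw": 1,"dx": 0,"dy": 0,"dz": 0,"rx": 0,"ry": 0,"rz": 0},
    {"jaw": 1,"dx": 0,"dy": 0,"dz": 0.005,"rx": 0,"ry": 0,"rz": 0}
  ]
}}

```text
t: 1.7
tool_pos: [0.561, 0.059, 0.148]
eef_rot: [[0.943, -0.333, 0.002], [-0.333, -0.943, -0.0], [0.002, -0.0, -1.0]]
wrist_force: [0.3, 0.5, -0.4]
width: 0.001
```

>>> {"api": "jog_arm", "payload": {
  "moves": [
    {"jaw": 1,"dx": 0,"dy": 0,"dz": 0.0025,"rx": 0,"ry": 0,"rz": 0},
    {"jaw": 1,"dx": 0,"dy": 0,"dz": 0.0025,"rx": 0,"ry": 0,"rz": 0}
  ]
}}

```text
t: 1.95
tool_pos: [0.5607, 0.0594, 0.1463]
eef_rot: [[0.943, -0.333, 0.001], [-0.333, -0.943, -0.0], [0.001, -0.0, -1.0]]
wrist_force: [-0.9, 0.8, -0.1]
width: 0.001
```

>>> {"api": "jog_arm", "payload": {
  "moves": [
    {"jaw": 1,"dx": 0,"dy": 0,"dz": 0.0025,"rx": 0,"ry": 0,"rz": 0},
    {"jaw": 1,"dx": 0,"dy": 0,"dz": 0.0025,"rx": 0,"ry": 0,"rz": 0}
  ]
}}

```text
t: 2.2
tool_pos: [0.5606, 0.0595, 0.1449]
eef_rot: [[0.943, -0.333, 0.0], [-0.333, -0.943, -0.0], [0.0, 0.0, -1.0]]
wrist_force: [0.3, 0.3, 0.3]
width: -0.003
```

>>> {"api": "jog_arm", "payload": {
  "moves": [
    {"jaw": 1,"dx": 0,"dy": 0,"dz": 0.0025,"rx": 0,"ry": 0,"rz": 0},
    {"jaw": 1,"dx": 0,"dy": 0,"dz": 0.0025,"rx": 0,"ry": 0,"rz": 0}
  ]
}}

```text
t: 2.45
tool_pos: [0.5606, 0.0595, 0.1439]
eef_rot: [[0.943, -0.333, -0.0], [-0.333, -0.943, 0.0], [-0.0, -0.0, -1.0]]
wrist_force: [0.4, 0.2, 0.5]
width: 0.001
```

>>> {"api": "jog_arm", "payload": {
  "moves": [
    {"jaw": 1,"dx": 0,"dy": 0,"dz": 0.0025,"rx": 0,"ry": 0,"rz": 0},
    {"jaw": 1,"dx": 0,"dy": 0,"dz": 0.0025,"rx": 0,"ry": 0,"rz": 0}
  ]
}}

```text
t: 2.7
tool_pos: [0.5606, 0.0595, 0.1429]
eef_rot: [[0.943, -0.333, -0.0], [-0.333, -0.943, -0.0], [-0.0, 0.0, -1.0]]
wrist_force: [0.4, 0.4, 0.3]
width: -0.001
```

>>> {"api": "jog_arm", "payload": {
  "moves": [
    {"jaw": 1,"dx": 0,"dy": 0,"dz": 0.0025,"rx": 0,"ry": 0,"rz": 0},
    {"jaw": 1,"dx": 0,"dy": 0,"dz": 0.0025,"rx": 0,"ry": 0,"rz": 0}
  ]
}}

```text
t: 2.95
tool_pos: [0.5606, 0.0595, 0.1419]
eef_rot: [[0.943, -0.333, 0.0], [-0.333, -0.943, -0.0], [0.0, 0.0, -1.0]]
wrist_force: [0.4, -0.5, 0.7]
width: -0.002
```

>>> {"api": "jog_arm", "payload": {
  "moves": [
    {"jaw": 1,"dx": 0,"dy": 0,"dz": 0.0025,"rx": 0,"ry": 0,"rz": 0},
    {"jaw": 1,"dx": 0,"dy": 0,"dz": 0.0025,"rx": 0,"ry": 0,"rz": 0}
  ]
}}

```text
t: 3.2
tool_pos: [0.5606, 0.0595, 0.1409]
eef_rot: [[0.943, -0.333, -0.0], [-0.333, -0.943, 0.0], [-0.0, 0.0, -1.0]]
wrist_force: [-0.3, -0.4, -0.6]
width: 0.002
```

>>> {"api": "jog_arm", "payload": {
  "moves": [
    {"jaw": 1,"dx": 0,"dy": 0,"dz": 0.0025,"rx": 0,"ry": 0,"rz": 0},
    {"jaw": 1,"dx": 0,"dy": 0,"dz": 0.0025,"rx": 0,"ry": 0,"rz": 0}
  ]
}}

```text
t: 3.45
tool_pos: [0.5606, 0.0595, 0.14]
eef_rot: [[0.943, -0.333, 0.0], [-0.333, -0.943, 0.0], [0.0, -0.0, -1.0]]
wrist_force: [-0.5, 1.0, 2.8]
width: -0.0
```

>>> {"api": "jog_arm", "payload": {
  "moves": [
    {"jaw": 1,"dx": 0,"dy": 0,"dz": 0.0025,"rx": 0,"ry": 0,"rz": 0},
    {"jaw": 1,"dx": 0,"dy": 0,"dz": 0.0025,"rx": 0,"ry": 0,"rz": 0}
  ]
}}

```text
t: 3.7
tool_pos: [0.5607, 0.0595, 0.1392]
eef_rot: [[0.943, -0.333, 0.001], [-0.333, -0.943, -0.0], [0.001, -0.0, -1.0]]
wrist_force: [-1.6, 0.7, 6.6]
width: 0.001
```

>>> {"api": "jog_arm", "payload": {
  "moves": [
    {"jaw": 1,"dx": 0,"dy": -0.005,"dz": 0,"rx": 0,"ry": 0,"rz": 0},
    {"jaw": 1,"dx": 0,"dy": -0.005,"dz": 0,"rx": 0,"ry": 0,"rz": 0},
    {"jaw": 1,"dx": 0,"dy": -0.005,"dz": 0,"rx": 0,"ry": 0,"rz": 0}
  ]
}}

```text
t: 4.08
tool_pos: [0.5616, 0.0621, 0.1393]
eef_rot: [[0.943, -0.333, 0.0], [-0.333, -0.943, -0.0], [0.0, 0.0, -1.0]]
wrist_force: [-2.4, -0.8, 5.7]
width: -0.001
```

```bash
python3 look.py w2
```

```text
4.075 [0.56160838 0.0621196  0.13925893] [-43.3539957   26.91330717] [-2.35617231 -0.81593688  5.68599598] [-0.23292044  0.27159666 -0.01330821]
```

View pics/w2.png

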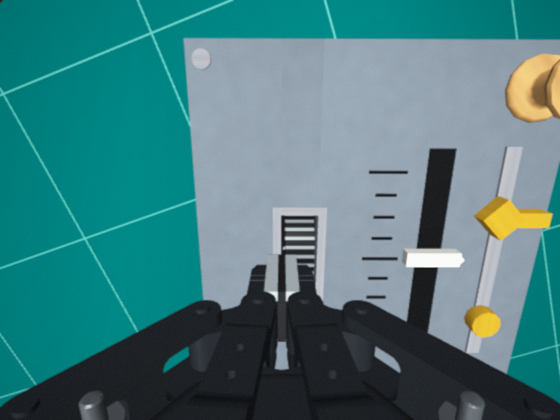

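>>> {"api": "jog_arm", "payload": {
  "moves": [
    {"jaw": 1,"dx": 0,"dy": -0.0075,"dz": 0,"rx": 0,"ry": 0,"rz": 0},
    {"jaw": 1,"dx": 0,"dy": -0.0075,"dz": 0,"rx": 0,"ry": 0,"rz": 0},
    {"jaw": 1,"dx": 0,"dy": -0.0075,"dz": 0,"rx": 0,"ry": 0,"rz": 0},
    {"jaw": 1,"dx": 0,"dy": -0.0075,"dz": 0,"rx": 0,"ry": 0,"rz": 0}
  ]
}}

```text
t: 4.62
tool_pos: [0.5636, 0.0678, 0.1393]
eef_rot: [[0.943, -0.333, 0.0], [-0.333, -0.943, -0.001], [0.001, 0.0, -1.0]]
wrist_force: [-1.3, -1.0, 4.6]
width: -0.001
```

>>> {"api": "jog_arm", "payload": {
  "moves": [
    {"jaw": 1,"dx": 0,"dy": -0.0075,"dz": 0,"rx": 0,"ry": 0,"rz": 0},
    {"jaw": 1,"dx": 0,"dy": -0.0075,"dz": 0,"rx": 0,"ry": 0,"rz": 0}
  ]
}}

```text
t: 4.88
tool_pos: [0.5646, 0.0706, 0.1393]
eef_rot: [[0.943, -0.333, 0.0], [-0.333, -0.943, -0.001], [0.001, 0.0, -1.0]]
wrist_force: [-1.0, -1.8, 5.1]
width: 0.003
```

```bash
python3 look.py w3
```

```text
4.875 [0.56464435 0.07060423 0.13928585] [-43.31283738  35.9246546 ] [-1.02534828 -1.80093019  5.12436669] [-0.25868666  0.27480962 -0.03956907]
```

View pics/w3.png

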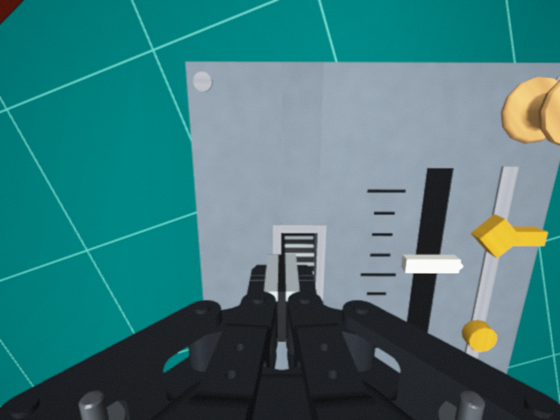

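```bash
cat > crop.py <<'E'
import sys,cv2
n=sys.argv[1];x,y=int(sys.argv[2]),int(sys.argv[3])
im=cv2.imread(f'pics/{n}.png');cv2.imwrite(f'pics/{n}c.png',cv2.resize(im[y:y+100,x:x+130],None,fx=6,fy=6,interpolation=cv2.INTER_CUBIC))
E
python3 crop.py w3 420 200
```

```text
(no output)
```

View pics/w3c.png

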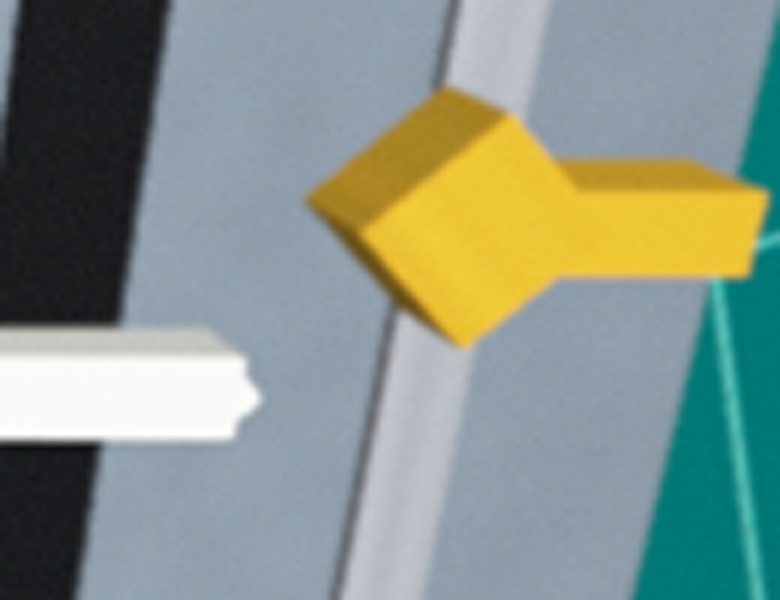

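```bash
python3 - <<'E'
from m import *
print(meas('w3',(463.7,266.3),.067),meas('w3',(480,238.3),.068),meas('w3',(471.2,233.3),.060),meas('w3',(378,274),.06))
E
```

```text
[45.31710052 37.90318339] [50.05032816 52.90890058] [50.50572743 52.46161772] [ 6.13597138 30.14375715]
```

>>> {"api": "jog_arm", "payload": {
  "moves": [
    {"jaw": 1,"dx": 0,"dy": 0,"dz": -0.02,"rx": 0,"ry": 0,"rz": 0},
    {"jaw": 1,"dx": 0.003,"dy": 0.033,"dz": 0,"rx": 0,"ry": 0,"rz": 0},
    {"jaw": 1,"dx": 0,"dy": 0.032,"dz": 0,"rx": 0,"ry": 0,"rz": 0},
    {"jaw": 1,"dx": 0,"dy": 0,"dz": 0.01,"rx": 0,"ry": 0,"rz": 0},
    {"jaw": 1,"dx": 0,"dy": 0,"dz": 0.005,"rx": 0,"ry": 0,"rz": 0},
    {"jaw": 1,"dx": 0,"dy": 0,"dz": 0.0025,"rx": 0,"ry": 0,"rz": 0},
    {"jaw": 1,"dx": 0,"dy": 0,"dz": 0.0025,"rx": 0,"ry": 0,"rz": 0}
  ]
}}

```text
t: 5.8
tool_pos: [0.5609, 0.0583, 0.1392]
eef_rot: [[0.943, -0.333, 0.0], [-0.333, -0.943, -0.0], [0.001, 0.0, -1.0]]
wrist_force: [-2.0, -2.2, 5.1]
width: 0.001
```

>>> {"api": "jog_arm", "payload": {
  "moves": [
    {"jaw": 1,"dx": 0,"dy": -0.007,"dz": 0,"rx": 0,"ry": 0,"rz": 0},
    {"jaw": 1,"dx": 0,"dy": -0.007,"dz": 0,"rx": 0,"ry": 0,"rz": 0},
    {"jaw": 1,"dx": 0,"dy": -0.007,"dz": 0,"rx": 0,"ry": 0,"rz": 0},
    {"jaw": 1,"dx": 0,"dy": -0.007,"dz": 0,"rx": 0,"ry": 0,"rz": 0}
  ]
}}

```text
t: 6.3
tool_pos: [0.5628, 0.0637, 0.1393]
eef_rot: [[0.943, -0.333, 0.001], [-0.333, -0.943, -0.0], [0.001, -0.0, -1.0]]
wrist_force: [-1.1, -1.3, 5.0]
width: 0.003
```

>>> {"api": "jog_arm", "payload": {
  "moves": [
    {"jaw": 1,"dx": 0,"dy": -0.007,"dz": 0,"rx": 0,"ry": 0,"rz": 0},
    {"jaw": 1,"dx": 0,"dy": -0.007,"dz": 0,"rx": 0,"ry": 0,"rz": 0},
    {"jaw": 1,"dx": 0,"dy": -0.007,"dz": 0,"rx": 0,"ry": 0,"rz": 0},
    {"jaw": 1,"dx": 0,"dy": -0.007,"dz": 0,"rx": 0,"ry": 0,"rz": 0},
    {"jaw": 1,"dx": 0,"dy": -0.007,"dz": 0,"rx": 0,"ry": 0,"rz": 0}
  ]
}}

```text
t: 6.92
tool_pos: [0.5651, 0.0703, 0.1393]
eef_rot: [[0.943, -0.333, 0.001], [-0.333, -0.943, -0.0], [0.001, 0.0, -1.0]]
wrist_force: [-1.4, -1.8, 5.7]
width: 0.005
```

>>> {"api": "jog_arm", "payload": {
  "moves": [
    {"jaw": 1,"dx": 0,"dy": 0,"dz": -0.02,"rx": 0,"ry": 0,"rz": 0},
    {"jaw": 1,"dx": 0,"dy": 0.032,"dz": 0,"rx": 0,"ry": 0,"rz": 0},
    {"jaw": 1,"dx": 0,"dy": 0.031,"dz": 0,"rx": 0,"ry": 0,"rz": 0},
    {"jaw": 1,"dx": 0,"dy": 0,"dz": 0.01,"rx": 0,"ry": 0,"rz": 0},
    {"jaw": 1,"dx": 0,"dy": 0,"dz": 0.004,"rx": 0,"ry": 0,"rz": 0}
  ]
}}

```text
t: 7.55
tool_pos: [0.5608, 0.0582, 0.14]
eef_rot: [[0.943, -0.333, -0.0], [-0.333, -0.943, -0.0], [-0.0, 0.0, -1.0]]
wrist_force: [-1.3, -1.6, 3.5]
width: 0.002
```

```bash
python3 look.py w4; python3 crop.py w4 420 180
```

```text
7.55 [0.56081774 0.05816582 0.14001377] [-42.78459982  22.92166275] [-1.34431331 -1.55439967  3.47645472] [-0.13717228  0.10541498  0.037164  ]
```

View pics/w4c.png

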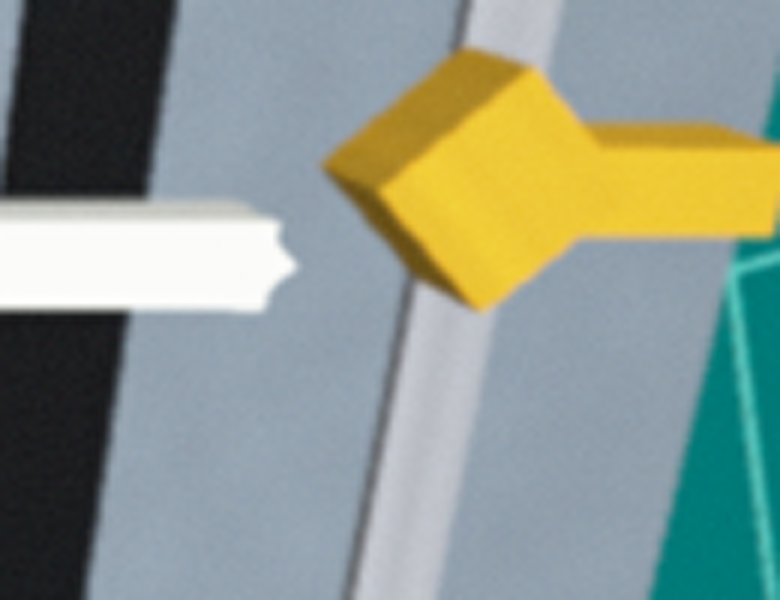

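```bash
python3 - <<'E'
from m import *
print(meas('w4',(469.5,224.3),.067),meas('w4',(483.3,211.7),.068))
E
```

```text
[45.46242962 46.31454173] [50.20743666 52.79826181]
```

>>> {"api": "jog_arm", "payload": {
  "moves": [
    {"jaw": 1,"dx": 0,"dy": 0,"dz": 0.003,"rx": 0,"ry": 0,"rz": 0},
    {"jaw": 1,"dx": 0,"dy": 0,"dz": 0.002,"rx": 0,"ry": 0,"rz": 0}
  ]
}}

```text
t: 7.85
tool_pos: [0.5609, 0.0583, 0.1393]
eef_rot: [[0.943, -0.333, 0.0], [-0.333, -0.943, -0.0], [0.0, 0.0, -1.0]]
wrist_force: [-0.8, -1.6, 4.2]
width: -0.003
```

>>> {"api": "jog_arm", "payload": {
  "moves": [
    {"jaw": 1,"dx": 0,"dy": -0.007,"dz": 0.001,"rx": 0,"ry": 0,"rz": 0},
    {"jaw": 1,"dx": 0,"dy": -0.007,"dz": 0,"rx": 0,"ry": 0,"rz": 0},
    {"jaw": 1,"dx": 0,"dy": -0.007,"dz": 0,"rx": 0,"ry": 0,"rz": 0},
    {"jaw": 1,"dx": 0,"dy": -0.007,"dz": 0,"rx": 0,"ry": 0,"rz": 0},
    {"jaw": 1,"dx": 0,"dy": -0.007,"dz": 0,"rx": 0,"ry": 0,"rz": 0},
    {"jaw": 1,"dx": 0,"dy": -0.007,"dz": 0,"rx": 0,"ry": 0,"rz": 0},
    {"jaw": 1,"dx": 0,"dy": 0,"dz": 0,"rx": 0,"ry": 0,"rz": 0}
  ]
}}

```text
t: 8.72
tool_pos: [0.5638, 0.0664, 0.1393]
eef_rot: [[0.943, -0.333, 0.001], [-0.333, -0.943, -0.0], [0.001, -0.0, -1.0]]
wrist_force: [-0.8, -1.6, 5.6]
width: 0.001
```

```bash
python3 look.py w5; python3 crop.py w5 420 180
```

```text
8.725 [0.56375521 0.06641877 0.1392819 ] [-42.75928005  31.68175047] [-0.78250145 -1.62412579  5.55928223] [-0.2082125   0.16610547  0.06829416]
```

View pics/w5c.png

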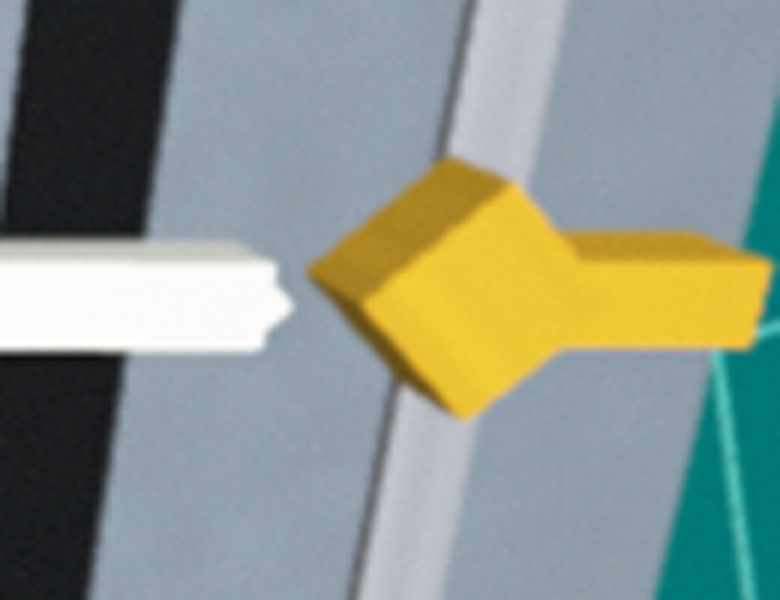

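```bash
python3 - <<'E'
from m import *
print(meas('w5',(469,231.),.067),meas('w5',(480.2,230.2),.068),meas('w5',(420+308/6,180+271/6),.060),meas('w5',(420+235/6,180+242/6),.061))
f,s=pickle.load(open('pics/w5.pkl','rb'));T=wcam(f,s['tool_pos'],s['eef_rot'])
for y in (.0520,.0525,.053): print(proj(f,T,U(v,[[.045,y,.067],[.049,y,.068],[.049,y,.069],[.049,y,.07]])))
E
```

```text
[45.44161002 52.02023904] [50.0031516  52.77523938] [50.42806784 52.53907831] [43.4592573  55.37217052]
[[468.05761775 231.04115167]
 [477.77177016 231.75916503]
 [479.03014967 232.49355484]
 [480.30476359 233.23741905]]
[[468.23225439 230.04292806]
 [477.95672123 230.75524287]
 [479.21748648 231.4838921 ]
 [480.49453253 232.22195069]]
[[468.40721997 229.0428242 ]
 [478.1420229  229.74941764]
 [479.4051807  230.47230312]
 [480.68466585 231.20453248]]
```

>>> {"api": "jog_arm", "payload": {
  "moves": [
    {"jaw": 1,"dx": 0,"dy": 0,"dz": -0.02,"rx": 0,"ry": 0,"rz": 0},
    {"jaw": 1,"dx": 0,"dy": 0,"dz": -0.18,"rx": 0,"ry": 0,"rz": 0},
    {"jaw": 1,"dx": 0.132,"dy": 0.13,"dz": 0,"rx": 0,"ry": 0,"rz": 0},
    {"jaw": 1,"dx": 0.132,"dy": 0.13,"dz": 0,"rx": 0,"ry": 0,"rz": 0},
    {"jaw": 1,"dx": 0,"dy": 0,"dz": 0,"rx": 0,"ry": 0,"rz": 0},
    {"jaw": 1,"dx": 0,"dy": 0,"dz": 0,"rx": 0,"ry": 0,"rz": 0}
  ]
}}

```text
t: 9.52
tool_pos: [0.5957, 0.0002, 0.1786]
eef_rot: [[0.943, -0.333, -0.001], [-0.333, -0.943, 0.001], [-0.001, -0.0, -1.0]]
wrist_force: [-0.1, -0.3, 0.1]
width: 0.001
```

```bash
python3 look.py w6
```

```text
9.525 [5.95737362e-01 1.55120245e-04 1.78614532e-01] [  9.44125528 -20.1722077 ] [-0.10820563 -0.29246212  0.08536042] [-0.02724944  0.04216576 -0.01132805]
```

View pics/w6.png

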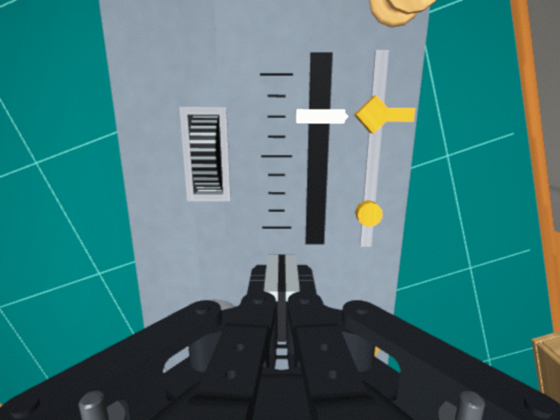

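```bash
python3 crop.py w6 290 65
```

```text
(no output)
```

View pics/w6c.png

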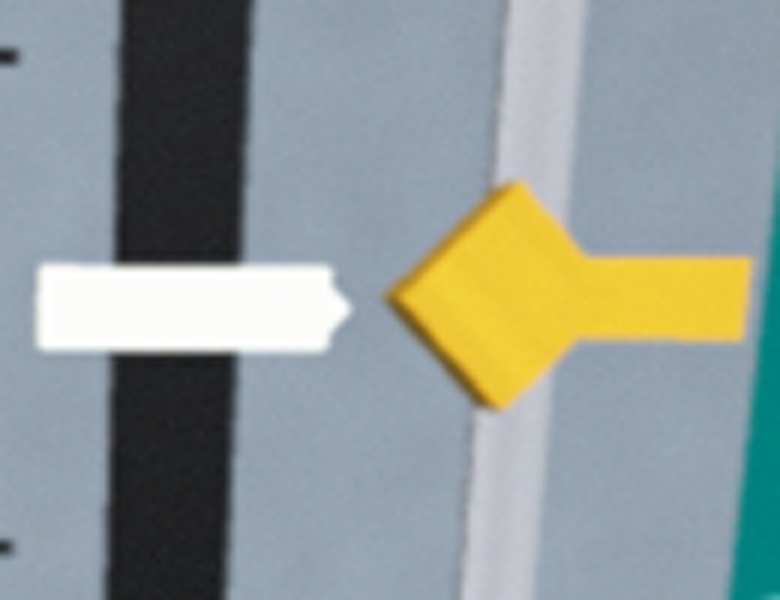

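```bash
python3 - <<'E'
from m import *
g=lambda x,y,z:meas('w6',(290+x/6,65+y/6),z)
print(g(351,309,.067),g(398,297,.069),g(388,297,.061),g(38,308,.067),g(745,299,.069))
f,s=pickle.load(open('pics/w6.pkl','rb'));print(np.degrees(np.arctan2(s['eef_rot'][1,0],s['eef_rot'][0,0])),np.degrees(v[2]))
E
```

```text
[45.3820727  52.10565739] [49.12788238 53.12549975] [49.9660807 53.1863017] [17.02222015 52.22727089] [80.16506709 52.91595301]
-19.44034741409163 -19.426554757157398
```

>>> {"api": "jog_arm", "payload": {
  "moves": [
    {"jaw": 1,"dx": -0.13,"dy": -0.125,"dz": 0,"rx": 0,"ry": 0,"rz": 0},
    {"jaw": 1,"dx": -0.13,"dy": -0.125,"dz": 0,"rx": 0,"ry": 0,"rz": 0},
    {"jaw": 1,"dx": 0,"dy": 0,"dz": 0.09,"rx": 0,"ry": 0,"rz": 0},
    {"jaw": 1,"dx": 0,"dy": 0,"dz": 0.085,"rx": 0,"ry": 0,"rz": 0},
    {"jaw": 1,"dx": 0,"dy": 0,"dz": 0,"rx": 0,"ry": 0,"rz": 0},
    {"jaw": 1,"dx": 0,"dy": 0,"dz": 0,"rx": 0,"ry": 0,"rz": 0}
  ]
}}

```text
t: 10.32
tool_pos: [0.5638, 0.0645, 0.1446]
eef_rot: [[0.943, -0.332, 0.001], [-0.332, -0.943, 0.0], [0.001, -0.0, -1.0]]
wrist_force: [-0.4, 0.3, 0.1]
width: 0.002
```

>>> {"api": "jog_arm", "payload": {
  "moves": [
    {"jaw": 1,"dx": 0,"dy": 0,"dz": 0.012,"rx": 0,"ry": 0,"rz": 0},
    {"jaw": 1,"dx": 0,"dy": 0,"dz": 0.005,"rx": 0,"ry": 0,"rz": 0},
    {"jaw": 1,"dx": 0,"dy": 0,"dz": 0,"rx": 0,"ry": 0,"rz": 0}
  ]
}}

```text
t: 10.7
tool_pos: [0.5637, 0.0641, 0.1406]
eef_rot: [[0.943, -0.333, 0.0], [-0.333, -0.943, 0.0], [0.0, -0.0, -1.0]]
wrist_force: [0.1, 0.1, 0.1]
width: -0.003
```

>>> {"api": "jog_arm", "payload": {
  "moves": [
    {"jaw": 1,"dx": 0,"dy": 0,"dz": 0.004,"rx": 0,"ry": 0,"rz": 0},
    {"jaw": 1,"dx": 0,"dy": 0,"dz": 0.003,"rx": 0,"ry": 0,"rz": 0},
    {"jaw": 1,"dx": 0,"dy": 0,"dz": 0,"rx": 0,"ry": 0,"rz": 0}
  ]
}}

```text
t: 11.08
tool_pos: [0.5638, 0.0641, 0.1395]
eef_rot: [[0.943, -0.333, 0.001], [-0.333, -0.943, -0.0], [0.001, -0.0, -1.0]]
wrist_force: [-0.8, 0.6, 5.0]
width: 0.005
```

>>> {"api": "jog_arm", "payload": {
  "moves": [
    {"jaw": 1,"dx": 0,"dy": -0.004,"dz": 0.001,"rx": 0,"ry": 0,"rz": 0},
    {"jaw": 1,"dx": 0,"dy": -0.004,"dz": 0,"rx": 0,"ry": 0,"rz": 0},
    {"jaw": 1,"dx": 0,"dy": 0,"dz": 0,"rx": 0,"ry": 0,"rz": 0},
    {"jaw": 1,"dx": 0,"dy": 0,"dz": 0,"rx": 0,"ry": 0,"rz": 0}
  ]
}}

```text
t: 11.58
tool_pos: [0.5643, 0.0654, 0.1393]
eef_rot: [[0.943, -0.333, 0.0], [-0.333, -0.943, -0.0], [0.001, 0.0, -1.0]]
wrist_force: [-1.6, -0.7, 6.6]
width: 0.0
```

>>> {"api": "jog_arm", "payload": {
  "moves": [
    {"jaw": 1,"dx": 0,"dy": 0,"dz": -0.02,"rx": 0,"ry": 0,"rz": 0},
    {"jaw": 1,"dx": 0,"dy": 0,"dz": -0.18,"rx": 0,"ry": 0,"rz": 0},
    {"jaw": 1,"dx": 0.132,"dy": 0.13,"dz": 0,"rx": 0,"ry": 0,"rz": 0},
    {"jaw": 1,"dx": 0.132,"dy": 0.13,"dz": 0,"rx": 0,"ry": 0,"rz": 0},
    {"jaw": 1,"dx": 0,"dy": 0,"dz": 0,"rx": 0,"ry": 0,"rz": 0},
    {"jaw": 1,"dx": 0,"dy": 0,"dz": 0,"rx": 0,"ry": 0,"rz": 0}
  ]
}}

```text
t: 12.32
tool_pos: [0.5964, -0.0006, 0.1786]
eef_rot: [[0.943, -0.333, -0.001], [-0.333, -0.943, 0.0], [-0.001, -0.0, -1.0]]
wrist_force: [0.1, 0.5, 0.2]
width: 0.002
```

```bash
python3 look.py w7; python3 crop.py w7 290 65
```

```text
12.325 [ 0.59635108 -0.00060499  0.17859602] [ 10.27284956 -20.68491956] [0.1032046  0.50168893 0.17136214] [-0.00938689  0.02544478 -0.02706831]
```

View pics/w7c.png

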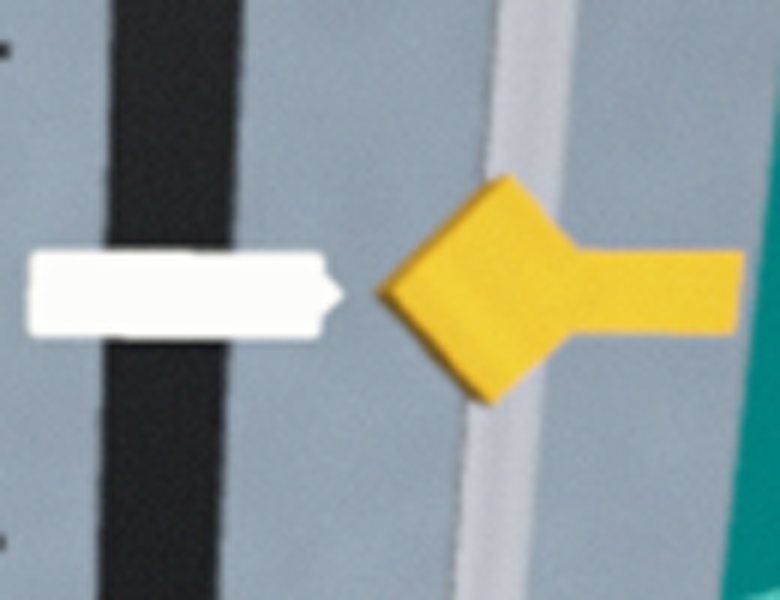

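```bash
python3 - <<'E'
from m import *
g=lambda x,y,z:meas('w7',(290+x/6,65+y/6),z)
print(g(344,294,.067),g(388,291,.069),g(378,291,.061),g(28,294.5,.067),g(740,292.5,.069))
f,s=pickle.load(open('pics/w7.pkl','rb'));T=wcam(f,s['tool_pos'],s['eef_rot'])
i=cv2.imread('pics/w7.png') if 0 else None
E
python3 - <<'E'
import cv2,numpy as np
im=cv2.imread('pics/w7.png').astype(int)
B,G,R=im[...,0],im[...,1],im[...,2]
# subpixel centroid rows per column: white pointer / yellow
for c in range(297,346,6):
    w=np.clip((im[95:135,c].min(1)-205)/40,0,1); print(c,'W',(w*np.arange(95,135)).sum()/max(w.sum(),1e-6),w.sum())
for c in range(354,413,6):
    y=((R[80:145,c]-B[80:145,c])>60)*1.; print(c,'Y',(y*np.arange(80,145)).sum()/max(y.sum(),1e-6),y.sum())
E
```

```text
[45.50842688 52.87279513] [49.03518812 53.10640387] [49.83329225 53.18876704] [16.94302507 52.86761525] [80.48320134 52.9363368 ]
297 W 113.47670250896059 13.95
303 W 113.4883303411131 13.925
309 W 113.47592592592592 13.5
315 W 113.60617059891106 13.775
321 W 113.69117647058825 13.6
327 W 114.0 13.0
333 W 113.63023679417122 13.725
339 W 113.63023679417122 13.725
345 W 113.47727272727273 3.3
354 Y 113.0 3.0
360 Y 113.5 16.0
366 Y 114.0 29.0
372 Y 113.0 37.0
378 Y 111.5 30.0
384 Y 112.5 18.0
390 Y 113.5 14.0
396 Y 113.5 14.0
402 Y 113.5 14.0
408 Y 113.5 14.0
```

>>> {"api": "jog_arm", "payload": {
  "moves": [
    {"jaw": 1,"dx": -0.11,"dy": 0,"dz": -0.15,"rx": 0,"ry": 0,"rz": 0},
    {"jaw": 1,"dx": -0.11,"dy": 0,"dz": 0,"rx": 0,"ry": 0,"rz": 0},
    {"jaw": 1,"dx": 0,"dy": 0.15,"dz": 0,"rx": 0,"ry": 0,"rz": 0},
    {"jaw": 1,"dx": 0,"dy": 0.15,"dz": 0,"rx": 0,"ry": 0,"rz": 0},
    {"jaw": 1,"dx": 0,"dy": 0,"dz": 0,"rx": 0,"ry": 0,"rz": 0},
    {"jaw": 1,"dx": 0,"dy": 0,"dz": 0,"rx": 0,"ry": 0,"rz": 0}
  ]
}}

```text
t: 13.12
tool_pos: [0.5352, -0.042, 0.209]
eef_rot: [[0.943, -0.332, 0.0], [-0.332, -0.943, 0.0], [-0.0, -0.0, -1.0]]
wrist_force: [0.2, -0.3, 0.5]
width: 0.003
```

```bash
python3 look.py w8; python3 - <<'E'
from station import optics
import cv2,pickle
for n in ['side','scene']:
    f=optics.grab_frame(n);pickle.dump(f,open(f'pics/{n}8.pkl','wb'));cv2.imwrite(f'pics/{n}8.png',f['pixels'][:,:,::-1])
im=cv2.imread('pics/side8.png');cv2.imwrite('pics/side8c.png',cv2.resize(im[175:265,240:340],None,fx=6,fy=6,interpolation=cv2.INTER_CUBIC))
E
```

```text
13.125 [ 0.53522725 -0.04201159  0.20898248] [-33.59935616 -80.06386395] [ 0.21907151 -0.30934682  0.51007394] [ 0.03036798 -0.03531034 -0.01177667]
```

View pics/w8.png

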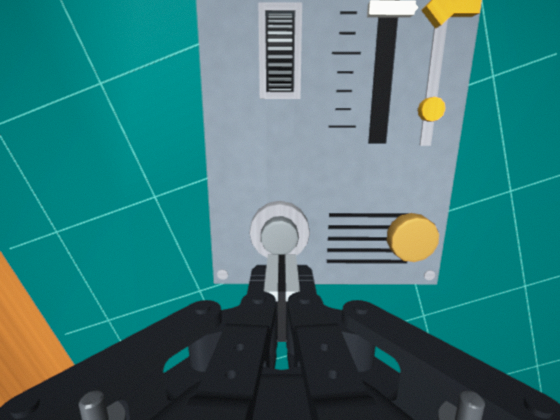

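View pics/side8c.png

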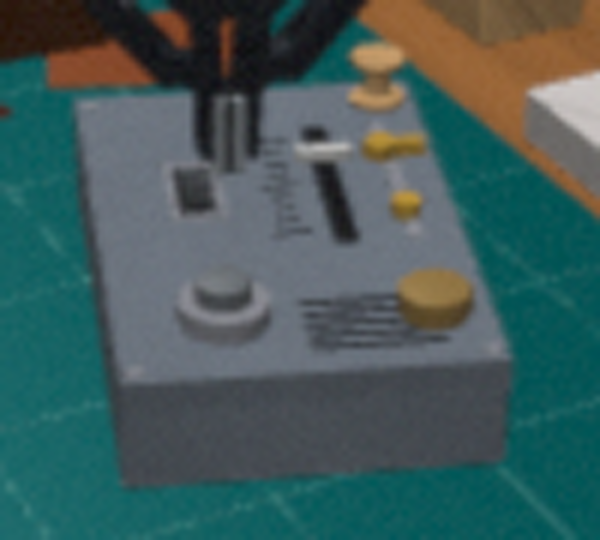

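```bash
python3 - <<'E'
from m import *
import cv2
im=cv2.imread('pics/w8.png');cv2.imwrite('pics/w8c.png',cv2.resize(im[185:285,220:340],None,fx=6,fy=6,interpolation=cv2.INTER_CUBIC))
im=cv2.imread('pics/wrist0.png');cv2.imwrite('pics/w0d.png',cv2.resize(im[200:280,215:315],None,fx=7,fy=7,interpolation=cv2.INTER_CUBIC))
E
```

```text
(no output)
```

View pics/w8c.png

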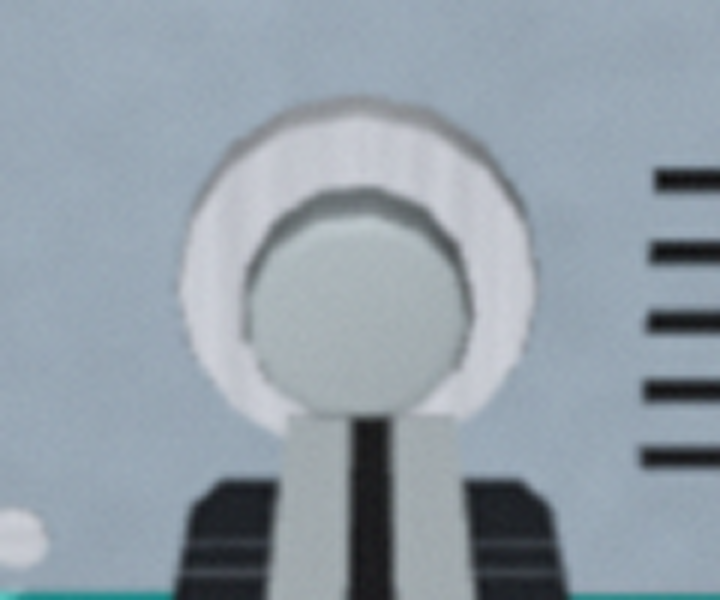

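View pics/w0d.png

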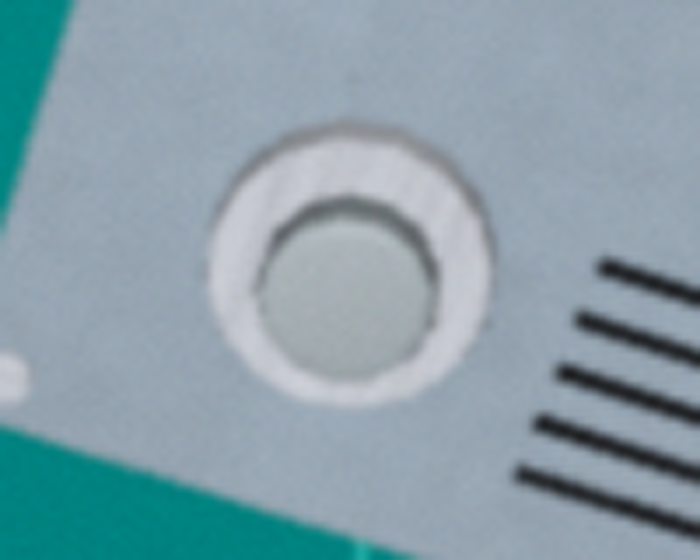

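```bash
python3 - <<'E'
from m import *
for z in (.060,.064,.068,.070,.072,.074,.076):
    f=pickle.load(open('pics/wrist0.pkl','rb'))
    R=np.array([[1,-3e-5,-.00148],[-3e-5,-1,.00029],[-.00148,-.00029,-1]]);T=wcam(f,np.array([.54981,0,.30329]),R)
    f8,s=pickle.load(open('pics/w8.pkl','rb'));T8=wcam(f8,s['tool_pos'],s['eef_rot'])
    print(z,meas('w8',(280,237.5),z),Ui(v,ray(f,T,(264.6,243),z))*1e3)
    q=proj(f8,T8,U(v,[[-.048,-.085,z],[-.022,-.085,z]])); print('   diam px at w8',q[1,0]-q[0,0])
E
```

```text
0.06 [-35.17119854 -92.36625354] [-33.44311821 -93.18380458]
   diam px at w8 35.90264157403465
0.064 [-35.14845512 -90.83049544] [-33.75820531 -91.58450721]
   diam px at w8 36.50532752396924
0.068 [-35.1257117  -89.29473734] [-34.07329241 -89.98520985]
   diam px at w8 37.128593123337964
0.07 [-35.11433999 -88.52685829] [-34.23083595 -89.18556117]
   diam px at w8 37.44827552970315
0.072 [-35.10296828 -87.75897924] [-34.3883795  -88.38591249]
   diam px at w8 37.77351076767502
0.074 [-35.09159657 -86.99110019] [-34.54592305 -87.58626381]
   diam px at w8 38.10444478245461
0.076 [-35.08022486 -86.22322114] [-34.7034666  -86.78661513]
   diam px at w8 38.44122867895521
```

>>> {"api": "jog_arm", "payload": {
  "moves": [
    {"jaw": 1,"dx": -0.007,"dy": 0.025,"dz": 0.12,"rx": 0,"ry": 0,"rz": 0},
    {"jaw": 1,"dx": 0,"dy": 0,"dz": 0.12,"rx": 0,"ry": 0,"rz": 0},
    {"jaw": 1,"dx": 0,"dy": 0,"dz": 0,"rx": 0,"ry": 0,"rz": 0},
    {"jaw": 1,"dx": 0,"dy": 0,"dz": 0,"rx": 0,"ry": 0,"rz": 0}
  ]
}}

```text
t: 13.78
tool_pos: [0.5327, -0.047, 0.1618]
eef_rot: [[0.943, -0.332, 0.001], [-0.332, -0.943, -0.0], [0.001, -0.0, -1.0]]
wrist_force: [0.2, -0.0, 0.5]
width: -0.001
```

```bash
python3 look.py w9; python3 - <<'E'
from station import optics
import cv2
f=optics.grab_frame('side');im=f['pixels'][:,:,::-1];cv2.imwrite('pics/side9c.png',cv2.resize(im[175:265,240:340],None,fx=6,fy=6,interpolation=cv2.INTER_CUBIC))
E
```

```text
13.775 [ 0.53272578 -0.04695195  0.16175096] [-34.31525654 -85.55494938] [ 0.15759348 -0.04132941  0.50937883] [ 0.05481847 -0.00858758  0.02095063]
```

View pics/side9c.png

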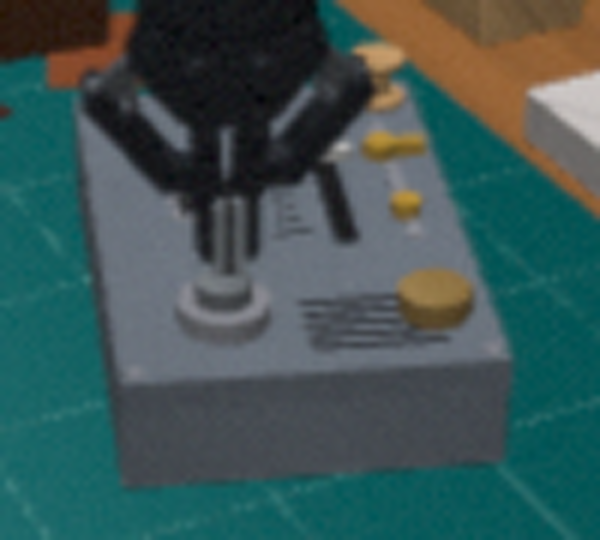

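The tips stand centred above the button, just clear of it. I'll press next.

>>> {"api": "jog_arm", "payload": {
  "moves": [
    {"jaw": 1,"dx": 0,"dy": 0,"dz": 0.03,"rx": 0,"ry": 0,"rz": 0},
    {"jaw": 1,"dx": 0,"dy": 0,"dz": 0.015,"rx": 0,"ry": 0,"rz": 0},
    {"jaw": 1,"dx": 0,"dy": 0,"dz": 0.01,"rx": 0,"ry": 0,"rz": 0},
    {"jaw": 1,"dx": 0,"dy": 0,"dz": 0,"rx": 0,"ry": 0,"rz": 0}
  ]
}}

```text
t: 14.38
tool_pos: [0.5324, -0.0472, 0.1501]
eef_rot: [[0.943, -0.333, 0.001], [-0.333, -0.943, -0.0], [0.001, -0.0, -1.0]]
wrist_force: [0.4, 1.1, 3.3]
width: 0.003
```

>>> {"api": "jog_arm", "payload": {
  "moves": [
    {"jaw": 1,"dx": 0,"dy": 0,"dz": 0.005,"rx": 0,"ry": 0,"rz": 0},
    {"jaw": 1,"dx": 0,"dy": 0,"dz": 0.005,"rx": 0,"ry": 0,"rz": 0}
  ]
}}

```text
t: 14.62
tool_pos: [0.5325, -0.0472, 0.1485]
eef_rot: [[0.943, -0.333, 0.001], [-0.333, -0.943, -0.0], [0.001, -0.0, -1.0]]
wrist_force: [-1.8, 1.5, 15.3]
width: 0.001
```

>>> {"api": "jog_arm", "payload": {
  "moves": [
    {"jaw": 1,"dx": 0,"dy": 0,"dz": 0.0025,"rx": 0,"ry": 0,"rz": 0},
    {"jaw": 1,"dx": 0,"dy": 0,"dz": 0,"rx": 0,"ry": 0,"rz": 0}
  ]
}}

```text
t: 14.88
tool_pos: [0.5325, -0.0472, 0.1485]
eef_rot: [[0.943, -0.333, 0.001], [-0.333, -0.943, -0.0], [0.001, -0.0, -1.0]]
wrist_force: [-2.5, 1.6, 13.3]
width: 0.0
```

```bash
python3 look.py w10; python3 - <<'E'
from station import optics
import cv2
im=cv2.imread('pics/w10.png');cv2.imwrite('pics/w10c.png',cv2.resize(im[215:315,220:340],None,fx=6,fy=6,interpolation=cv2.INTER_CUBIC))
f=optics.grab_frame('side');im=f['pixels'][:,:,::-1];cv2.imwrite('pics/side10c.png',cv2.resize(im[205:245,250:310],None,fx=12,fy=12,interpolation=cv2.INTER_CUBIC))
E
```

```text
14.875 [ 0.53245366 -0.04720903  0.1484945 ] [-34.48638137 -85.88789878] [-2.47755675  1.6403085  13.26174016] [ 0.22214785  0.33324529 -0.0043946 ]
```

View pics/side10c.png

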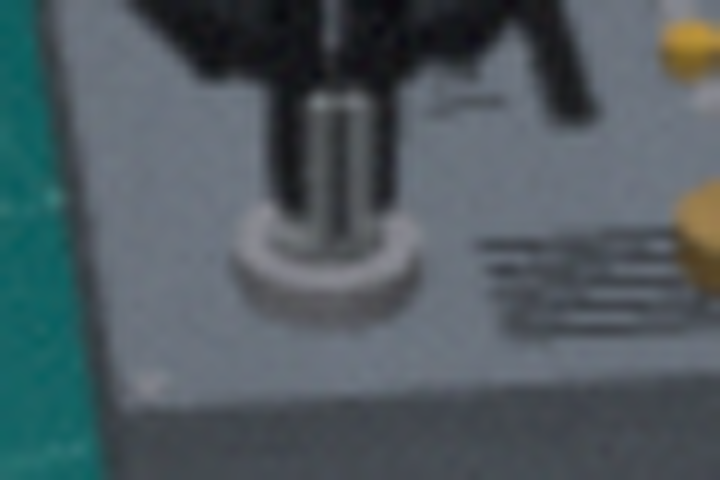

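View pics/w10c.png

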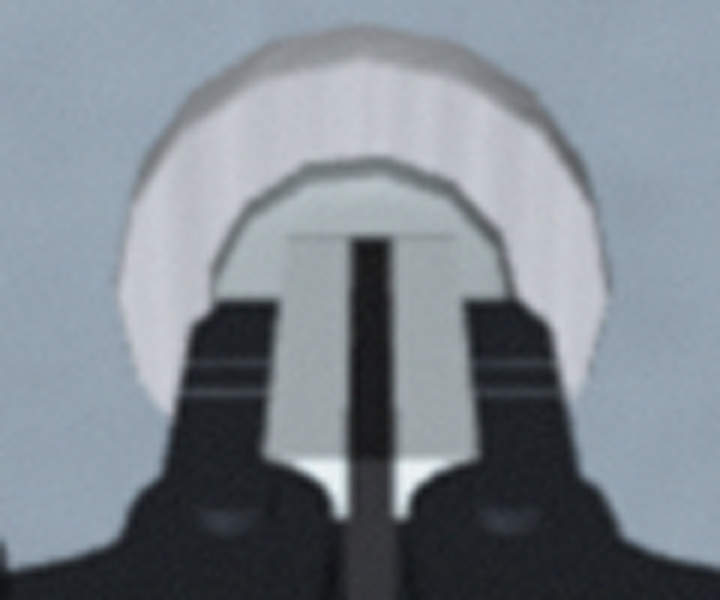

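>>> {"api": "jog_arm", "payload": {
  "moves": [
    {"jaw": 1,"dx": 0,"dy": 0,"dz": 0.0025,"rx": 0,"ry": 0,"rz": 0},
    {"jaw": 1,"dx": 0,"dy": 0,"dz": 0,"rx": 0,"ry": 0,"rz": 0}
  ]
}}

```text
t: 15.22
tool_pos: [0.5325, -0.0472, 0.1484]
eef_rot: [[0.943, -0.333, 0.002], [-0.333, -0.943, -0.001], [0.002, 0.0, -1.0]]
wrist_force: [-4.0, 1.1, 18.2]
width: 0.001
```

>>> {"api": "jog_arm", "payload": {
  "moves": [
    {"jaw": 1,"dx": 0,"dy": 0,"dz": -0.015,"rx": 0,"ry": 0,"rz": 0},
    {"jaw": 1,"dx": 0,"dy": 0,"dz": 0,"rx": 0,"ry": 0,"rz": 0}
  ]
}}

```text
t: 15.48
tool_pos: [0.5324, -0.0472, 0.1501]
eef_rot: [[0.943, -0.333, 0.001], [-0.333, -0.943, -0.0], [0.001, -0.0, -1.0]]
wrist_force: [1.6, 1.0, 3.5]
width: 0.001
```

>>> {"api": "jog_arm", "payload": {
  "moves": [
    {"jaw": 1,"dx": 0,"dy": 0,"dz": -0.01,"rx": 0,"ry": 0,"rz": 0},
    {"jaw": 1,"dx": 0,"dy": 0,"dz": 0,"rx": 0,"ry": 0,"rz": 0}
  ]
}}

```text
t: 15.72
tool_pos: [0.5324, -0.0472, 0.1519]
eef_rot: [[0.943, -0.333, 0.0], [-0.333, -0.943, -0.0], [0.0, -0.0, -1.0]]
wrist_force: [2.3, 0.6, 3.2]
width: 0.002
```

>>> {"api": "jog_arm", "payload": {
  "moves": [
    {"jaw": 1,"dx": 0,"dy": 0,"dz": -0.005,"rx": 0,"ry": 0,"rz": 0},
    {"jaw": 1,"dx": 0,"dy": 0,"dz": 0,"rx": 0,"ry": 0,"rz": 0}
  ]
}}

```text
t: 15.98
tool_pos: [0.5322, -0.0472, 0.1529]
eef_rot: [[0.943, -0.333, -0.0], [-0.333, -0.943, -0.0], [-0.0, 0.0, -1.0]]
wrist_force: [1.6, -0.4, 1.5]
width: 0.003
```

>>> {"api": "jog_arm", "payload": {
  "moves": [
    {"jaw": 1,"dx": 0,"dy": 0,"dz": -0.005,"rx": 0,"ry": 0,"rz": 0},
    {"jaw": 1,"dx": 0,"dy": 0,"dz": 0,"rx": 0,"ry": 0,"rz": 0}
  ]
}}

```text
t: 16.23
tool_pos: [0.5321, -0.0472, 0.1539]
eef_rot: [[0.943, -0.333, -0.0], [-0.333, -0.943, -0.0], [-0.0, 0.0, -1.0]]
wrist_force: [1.4, -0.8, 0.7]
width: 0.002
```

>>> {"api": "jog_arm", "payload": {
  "moves": [
    {"jaw": 1,"dx": 0,"dy": 0,"dz": -0.005,"rx": 0,"ry": 0,"rz": 0},
    {"jaw": 1,"dx": 0,"dy": 0,"dz": 0,"rx": 0,"ry": 0,"rz": 0}
  ]
}}

```text
t: 16.48
tool_pos: [0.5319, -0.0471, 0.1547]
eef_rot: [[0.943, -0.333, -0.001], [-0.333, -0.943, 0.0], [-0.001, 0.0, -1.0]]
wrist_force: [0.2, 0.3, 1.8]
width: 0.0
```

>>> {"api": "jog_arm", "payload": {
  "moves": [
    {"jaw": 1,"dx": 0,"dy": 0,"dz": -0.12,"rx": 0,"ry": 0,"rz": 0},
    {"jaw": 1,"dx": 0.11,"dy": -0.16,"dz": 0,"rx": 0,"ry": 0,"rz": 0},
    {"jaw": 1,"dx": 0.11,"dy": -0.16,"dz": 0,"rx": 0,"ry": 0,"rz": 0},
    {"jaw": 1,"dx": 0,"dy": 0,"dz": 0,"rx": 0,"ry": 0,"rz": 0},
    {"jaw": 1,"dx": 0,"dy": 0,"dz": 0,"rx": 0,"ry": 0,"rz": 0}
  ]
}}

```text
t: 17.1
tool_pos: [0.5944, -0.0016, 0.1784]
eef_rot: [[0.943, -0.333, -0.002], [-0.333, -0.943, 0.0], [-0.002, 0.0, -1.0]]
wrist_force: [-0.1, -0.0, 0.8]
width: -0.003
```

```bash
python3 look.py w11; python3 crop.py w11 290 65;python3 - <<'E'
from station import optics
import cv2
f=optics.grab_frame('scene');cv2.imwrite('pics/scene11.png',f['pixels'][:,:,::-1])
E
```

```text
17.1 [ 0.59436072 -0.00158641  0.17844093] [  8.72221834 -22.27246068] [-0.12150664 -0.01863691  0.77678851] [-0.00339602 -0.01242288  0.06237372]
```

View pics/w11c.png

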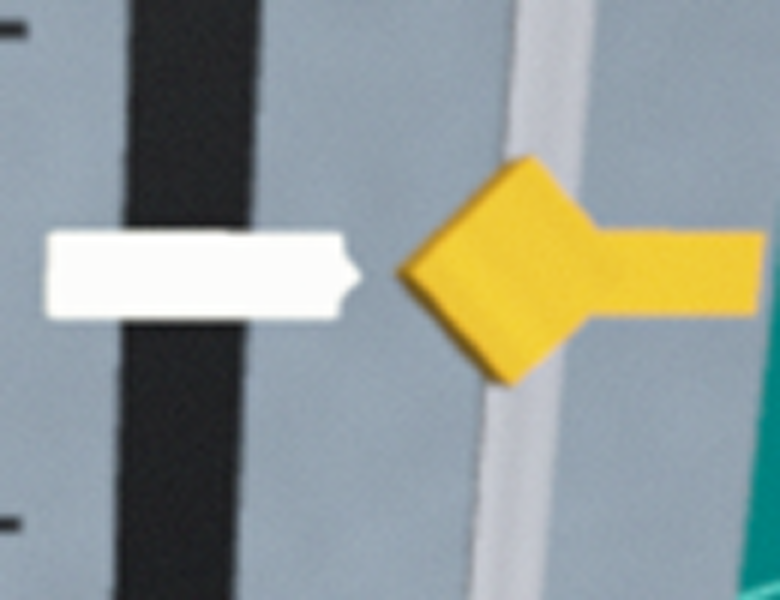

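View pics/scene11.png

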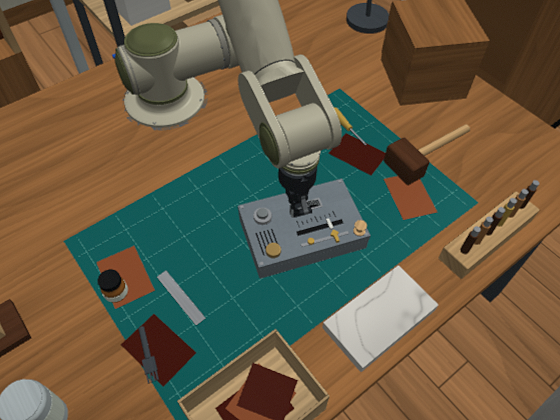

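The pointer tip at crop (361,276) still lines up with the arrow tip at (405,272), about 0.2 to 0.3 mm off. In the scene view nothing lying about has moved and the button is back up.

```bash
python3 -c "
from station import manip;print(manip.sign_off())"
```

```text
the job is handed in; nothing more can be done
None
```

The pointer is set at the tip of the arrow-shaped tab, and the set button was then pressed and released. I handed the job in at about 17 s.

- **Wheel:** I rolled it toward +y in four short strokes with one fingertip. The wrist read about 4–7 N pressing down at the checks during contact.
- **Pointer:** In a close view from almost straight above, before the button press, the pointer sat within about 0.2 mm of the arrow tip. After the press the offset was still only about 0.2–0.3 mm, which is the limit of what I could read.
- **Button:** I pressed it with both shut fingertips. It met a hard stop at about 13–18 N, roughly 6 mm below where contact was lost on release, which fits fully down. I then let it come back up.
- **Bystanders:** In the last scene view nothing lying about had moved. The arm ended clear of everything, with a wrist force under 1 N.
- **Disagreement:** Earlier oblique views put the arrow tip anywhere from 52.3 to 53.1 mm along the unit's y, because of the tab's height. I went by the overhead view.

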